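Set the board-feeder's drive pulley to its timing mark and pin it

TASK

Turn the aluminium belt pulley of the board feeder by its rim until the engraved mark stands at the pointer, and leave it there at rest. Then take the timing pin from its rest and put it through the pulley's hole into the bore beneath, which may lie a little to either side: feel for it and let the pulley give with the pin, never forcing or ramming it, until the pin is fully home, then let go. Leave the other things on the bench as they are.

Things in the scene. Friction and masses are not known exactly. Their poses are not given: they have to be found in the camera images.
- housing: Drive unit of the board feeder, fixed to the bench: dark box 190 x 190 mm with a pale blue-green top at 60 mm height. Origin: centre of its underside, under the pulley's axis, z up; its x axis points from the pulley's axis to the pointer. The dark steel pointer post stands 80 to 94 mm from the axis, 12 mm wide, up to 104 mm high; the pointer's tip is 72.5 mm from the axis.
- pointer (a point): Fixed point on the line from the pulley's axis to the pointer, 64 mm from the axis and at the height of the rim's top (103 mm): the place where the middle of the mark must stand.
- pulley: Aluminium pulley lying flat on the housing, on an upright axis through its origin (centre of its underside, 63 mm above the bench); x axis towards the mark. Upright rim 138 mm outer diameter, 10 mm thick, top at 103 mm, open inside down to the spokes (tops at 73 mm); hub 40 mm wide up to 77 mm, spindle end up to 82 mm. Three narrow spokes, one 28 mm wide with the hole, under the mark.
- mark (a point): Middle of the engraved mark, a dark line 3 mm wide across the rim's top face, 64 mm from the axis; turns with the pulley. It starts 0.7 to 1.7 rad anticlockwise (seen from above) of the pointer. The pulley turns up to 2.6 rad either way of the pointer, with a drag of about 0.16 N m, and stays where it is left.
- hole (a point): Centre of the pulley's timing hole at the top of its spoke (73 mm height), 46 mm from the axis on the line to the mark; 11 mm wide, 10 mm deep. Beneath is a steel slide (top at 59.5 mm) with an 11 mm wide, 25 mm deep bore, also 46 mm from the axis but 3 mm to one side or the other of the pointer line; which side is to be felt. The pin must go there and turns the pulley along.
- pin: Loose round steel timing pin, about 90 g, 105 mm long, upright in its rest. Origin: centre of its lower tip, z up along it. From the tip: nose widening from 8.6 to 10 mm over 3 mm, 10 mm shank up to 33 mm, 20 mm collar from 33 to 39 mm, 14 mm handle up to 105 mm. Fully home, the collar lies on the spoke, the tip is 40 mm above the bench and the handle's top at 145 mm.
- rest: Black block 60 x 60 x 45 mm, fixed, with a 13 mm wide hole 40 mm deep in which the pin stands, its collar on the block's top (tip 12 mm above the bench). Origin: centre of its underside.
- partsbox: Grey open parts box 75 x 75 x 30 mm with four compartments, bystander. Origin: centre of its underside.
- panel: Green circuit-board panel 70 x 120 x 4 mm lying flat, bystander. Origin: centre of its underside.
- mouse: Black computer mouse, 73 mm long, 35 mm high, bystander. Origin on its underside.
- stripper: Wire stripper with one yellow and one black grip, about 120 mm long, lying flat, bystander. Origin on its underside.
Mind the look-alikes: they are no part of the job. Of the things like the pin, leave any that is turquoise or yellow; of the rest the smaller one is meant.

How it is judged:
On the way, in this order (a step that is already met when the one before it is completed fails the run):
1. the mark stands at the pointer (within 5 mm) with the pulley at rest and the pin not yet in (horizontal distance between mark and pointer below 0.005 m and angular speed of pulley below 0.05 rad/s and horizontal distance between pin and hole above 0.05 m), for 0.3 s.
2. the pin is fully home in the bore, through the pulley (z of pin in the frame of housing between 0.037 and 0.0425 m and horizontal distance between pin and hole below 0.003 m and angle between pin's own z axis and vertical below 0.06 rad), for 0.2 s.
At the end, for the whole second after the job is handed in: The mark is within 7 mm of the pointer line, the pin stands upright (0.06 rad) through the pulley's hole in the bore, tip 37 to 42.5 mm above the housing's underside (collar on the spoke) and within 3 mm of the hole's axis; pulley and pin at rest and released (all of step 2 and horizontal distance between mark and pointer below 0.007 m and angular speed of pulley below 0.05 rad/s and linear speed of pin below 0.02 m/s); the robot touches nothing.
It fails at once if the pin is pressed on the pulley or the housing with more than 40 N (contact force between pin and pulley above 40 N or contact force between pin and housing above 40 N).
It fails at once if a bystander (parts box, board panel, mouse or wire stripper) is moved more than 20 mm (distance of any of partsbox, panel, mouse, stripper from where it was at the start of the episode above 0.02 m).
It also fails if it takes over 72 s, if anything falls off the work surface, if the arm or the gripper's body presses on something with over 40 N, if the wrist force passes 120 N, or if a joint passes its speed limit or range.

ROBOT

A 7-joint arm with a two-finger parallel gripper is mounted at the origin on the work surface. World frame = base frame: x ahead of the robot, y to its left, z up, the work surface at z = 0. Lengths are in m, angles in rad, forces in N, time in s.
With the tool pointing down it reaches from about 0.425 to 0.875 m from the base axis. Payload 4.7 kg.
Tool frame: the origin (TCP) lies at the very end of the fingers, on their centre line; the grasp point (between the pads) lies 19 mm behind it (robot.grip_depth is the distance from the TCP to the grasp point, in m); z points along the fingers, x is the direction in which the jaws open and shut, and the axes are right-handed (so a half turn about z gives the same grasp; the last joint's range is limited). The gripper opens to 85 mm and grips with 20 to 120 N. Pads are 22 mm wide; open, the fingers measure 114 mm over their backs; the gripper's body (76 mm by 85 mm) begins 54 mm behind the grasp point. The pads swing forward as they close: fully open they stand 13 mm farther back than shut.
Start: joints at [1.302, 0.321, -0.07, 1.45, 0.023, 1.371, -0.057], TCP at [0.181, -0.624, 0.231] pointing down, gripper open.
Joint ranges: [-2.86, 2.86], [-0.3, 2.09], [-1.38, 1.24], [0.06, 2.45], [-1.56, 4.7], [0.09, 2.05], [-2.69, 2.69]. Speed limits (rad/s): [2.57, 2.57, 3.14, 3.14, 3.14, 3.14, 3.14].

INTERFACE

Orientations are given as a rotation vector (axis times angle).
In Python, from workcell import robot gives the robot as it stands. The module is installed in compiled form; this text tells all that it offers.
- The arm moves only by the shell command python3 -m crank 'ROWS' [OPENING]. ROWS is JSON, a list that holds one entry, the list of rows, each a list of 6 numbers: the shift along the tool's x, y, z in m, then the turn, a rotation vector about the tool's x, y, z in rad. A call has 1 to 5 rows; each row is the pose to reach, as a shift and turn from the pose commanded when the call began, along the tool's axes at that moment; what a row does not reach only later rows make up. A row lasts 1/8 s, in which the tool goes at most 62.5 mm and 10.7 degrees, less where a joint would pass 70% of its speed; a pose out of reach is approached as far as the arm can. A call with a gripper value outside its range is refused whole. OPENING is the opening, from 0 (shut) to 1 (fully open), set as the call begins (- or left out, the last holds). The fingers move at their own pace and stop on an object; the grip force is fixed at half the most. Time passes only in rows, so rows that repeat a pose let the fingers close. It gives the time, the measured TCP pose, the force and the opening at its end, in the units of the state.
- robot.state(): the state, without advancing time (a new reading comes with each control period).
- robot.get_image(name): name is "scene" or "top" or "wrist"; returns (picture, depth): 420x560x3 uint8, red, green, blue; 420x560 float32, m along the optical axis (not along the pixel's ray), 0 where there is no reading.
- robot.get_calibration(name): a dict with "camera_matrix" (3x3 intrinsics, pixels), "R" (3x3) and "t" (3): a world point X has camera coordinates R X + t; the wrist camera has in their place "mount" (4x4, takes a point from camera to tool coordinates, whose origin is the TCP and whose axes are the tool frame's). Camera axes: x right, y down, z forward; pixel columns grow to the right and rows downward; lengths in m; the calibration is good to about 2 mm. A picture is of the moment at which its call begins: read the wrist's pose just before it. get_calibration takes no time and is no camera call.
- robot.close_job(): hands the job in, once; it reports no verdict.
The state is a dict: "t": time; "joint_pos": joint angles; "joint_velocities": joint speeds; "joint_efforts": joint torques, N m; "ee_pos": TCP position; "orientation": TCP orientation; "ft_force": force on the tool from outside, world axes, zero at the start; "torque": the same for the moment, N m; "opening": finger opening in m.
Only numpy, scipy, OpenCV 4.12 (cv2) and the standard library are available. Lean on these libraries where they do the work, as an engineer would, in place of code of your own. Each camera call takes 0.05 s, during which the arm holds its last target. There are 200 camera calls.

## Working session

There is one attempt and no reset: what is moved stays moved. The work goes in short steps, Python scripts to look and compute and a shell command to move; the robot and the scene stay as the last step left them, time stands still between calls to the robot, and variables do not carry over. Pictures are saved under pics/ and viewed, about 8 in all and at most 12, crops included, and the job is handed in when it is done.

```bash
mkdir -p pics; cat > h.py <<'E'
import numpy as np, cv2
from workcell import robot
from scipy.spatial.transform import Rotation as Ro
def cam(name):
    s=robot.state(); c=robot.get_calibration(name); im,d=robot.get_image(name)
    K=np.array(c["camera_matrix"])
    if name=="wrist":
        M=np.array(c["mount"]); T=np.eye(4); T[:3,:3]=Ro.from_rotvec(s["orientation"]).as_matrix(); T[:3,3]=s["ee_pos"]
        W=T@M
    else:
        R=np.array(c["R"]); W=np.eye(4); W[:3,:3]=R.T; W[:3,3]=-R.T@np.array(c["t"])
    return im,d,K,W
def cloud(d,K,W):
    v,u=np.mgrid[:d.shape[0],:d.shape[1]]
    P=np.stack([(u-K[0,2])/K[0,0]*d,(v-K[1,2])/K[1,1]*d,d],-1)
    return P@W[:3,:3].T+W[:3,3]
def onplane(u,v,z,K,W):
    r=W[:3,:3]@np.array([(u-K[0,2])/K[0,0],(v-K[1,2])/K[1,1],1]); o=W[:3,3]
    return o+r*(z-o[2])/r[2]
def save(im,n): cv2.imwrite("pics/"+n+".png",im[:,:,::-1])
E
python3 - <<'E'
from h import *
for n in("top","scene"):
    im,d,K,W=cam(n); save(im,n); np.savez(n,im=im,d=d,K=K,W=W); print(n,W.round(3).tolist(),K[0,0])
print(robot.state(),robot.grip_depth)
E
```

```text
top [[-0.007, -1.0, 0.015, 0.6], [-1.0, 0.007, -0.008, 0.034], [0.008, -0.015, -1.0, 1.023], [0.0, 0.0, 0.0, 1.0]] 380.08267313009543
scene [[-0.48, 0.663, -0.575, 1.127], [0.877, 0.369, -0.306, 0.316], [0.009, -0.651, -0.759, 0.742], [0.0, 0.0, 0.0, 1.0]] 420.42774442960996
{'t': 0.1, 'joint_pos': array([ 1.30208033,  0.32176068, -0.07006656,  1.45155235,  0.02260792,
        1.37081361, -0.0568699 ]), 'joint_velocities': array([ 0.00054891, -0.00178884,  0.00115699, -0.00384073,  0.00041237,
        0.00103383,  0.00044395]), 'joint_efforts': array([ 4.09482880e-05, -4.94877970e+01, -3.84227140e-01, -3.15207803e+01,
        1.29858861e-02,  7.49262428e-03, -1.72216012e-06]), 'ee_pos': array([ 0.18119436, -0.62372865,  0.2303254 ]), 'orientation': array([-2.51162237e+00,  1.88555371e+00,  2.29168575e-03]), 'ft_force': array([0.42427061, 0.08334283, 0.365048  ]), 'torque': array([0.02934687, 0.02494837, 0.03167588]), 'opening': 0.08528452059892544} 0.0187
```

View pics/top.png

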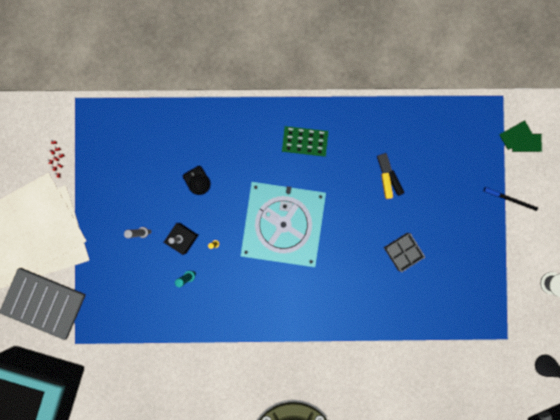

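View pics/scene.png

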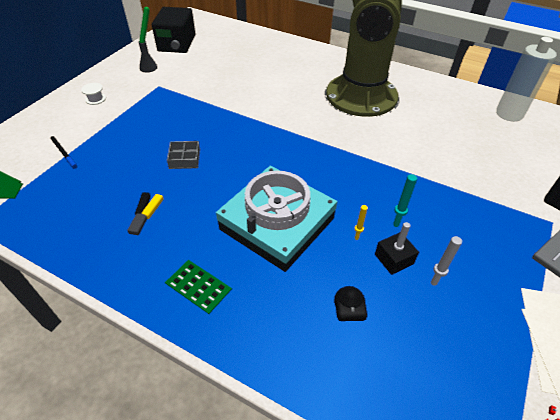

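```bash
python3 - <<'E'
from h import *
z=np.load("top.npz"); im,d,K,W=[z[k] for k in("im","d","K","W")]
P=cloud(d,K,W)
h=cv2.cvtColor(im,cv2.COLOR_RGB2HSV)
m=((h[...,0]>80)&(h[...,0]<97)&(h[...,1]>60)&(h[...,2]>120)).astype(np.uint8); m[:, :225]=0;m[:,350:]=0; m[:170]=0;m[280:]=0
c=max(cv2.findContours(m,0,2)[0],key=cv2.contourArea); r=cv2.minAreaRect(c); print(r)
for q in cv2.boxPoints(r): print(q,onplane(*q,.06,K,W).round(4))
print("centre",onplane(*r[0],.06,K,W))
Pz=P[...,2]; 
rim=(abs(Pz-.103)<.012)&(abs(P[...,0]-.56)<.1)&(abs(P[...,1]-.02)<.12)
v,u=np.nonzero(rim); print(len(u)); (cu,cv_),rr=cv2.minEnclosingCircle(np.stack([u,v],1).astype(np.float32)); print(cu,cv_,rr,onplane(cu,cv_,.103,K,W))
for n,(a,b) in dict(pin=(172,237),big=(129,233),pointer=(288,189)).items(): print(n,P[b-4:b+5:2,a-6:a+20:2,2].round(3).tolist())
a=cv2.resize(im[175:275,235:335],(600,600),interpolation=cv2.INTER_CUBIC)
save(a,"crop1")
b=cv2.resize(im[205:295,110:230],(800,600),interpolation=cv2.INTER_CUBIC); save(b,"crop2")
E
```

```text
((282.995361328125, 224.03121948242188), (74.41325378417969, 74.47638702392578), 8.471144676208496)
[240.70906 255.3822 ] [0.5054 0.1289 0.06  ]
[251.68025 181.71832] [0.6917 0.1001 0.06  ]
[325.28168 192.68024] [ 0.6626 -0.0864  0.06  ]
[314.3105  266.34412] [ 0.4763 -0.057   0.06  ]
centre [0.58385605 0.02147159 0.06      ]
725
284.0 222.5 29.920827865600586 [0.58827359 0.0195817  0.103     ]
pin [[0.001, -0.002, 0.044, 0.044, 0.044, 0.044, 0.044, 0.043, 0.046, 0.047, 0.043, 0.048, 0.041], [0.0, 0.045, 0.045, 0.046, 0.046, 0.046, 0.052, 0.05, 0.043, 0.044, 0.044, 0.045, 0.042], [0.045, 0.046, 0.046, 0.117, 0.104, 0.091, 0.074, 0.062, 0.05, 0.048, 0.046, 0.045, 0.045], [0.049, 0.045, 0.116, 0.12, 0.118, 0.101, 0.084, 0.063, 0.051, 0.044, 0.043, 0.047, 0.042], [0.042, 0.048, 0.118, 0.117, 0.116, 0.097, 0.074, 0.051, 0.047, 0.045, 0.046, 0.045, 0.045]]
big [[-0.002, 0.001, -0.003, 0.141, 0.139, 0.125, 0.114, 0.102, 0.092, 0.078, 0.068, 0.054, 0.055], [-0.002, 0.149, 0.147, 0.147, 0.145, 0.135, 0.126, 0.113, 0.101, 0.088, 0.073, 0.061, 0.054], [-0.0, 0.144, 0.145, 0.147, 0.144, 0.14, 0.127, 0.118, 0.103, 0.088, 0.075, 0.063, 0.053], [-0.001, 0.143, 0.145, 0.147, 0.144, 0.136, 0.122, 0.108, 0.096, 0.08, 0.064, 0.055, 0.046], [0.001, 0.003, 0.145, 0.146, 0.132, -0.003, -0.0, -0.003, 0.002, 0.004, -0.0, 0.001, -0.001]]
pointer [[0.0, 0.002, -0.001, 0.001, 0.001, 0.003, 0.0, 0.003, 0.002, -0.003, 0.002, 0.0, -0.001], [0.06, 0.058, 0.06, 0.102, 0.102, 0.002, 0.0, -0.003, 0.002, -0.002, 0.002, -0.001, 0.0], [0.061, 0.059, 0.062, 0.096, 0.097, 0.062, 0.06, 0.059, 0.064, 0.062, 0.06, 0.062, -0.0], [0.061, 0.062, 0.098, 0.106, 0.1, 0.061, 0.061, 0.064, 0.061, 0.056, 0.06, 0.06, 0.062], [0.063, 0.061, 0.059, 0.106, 0.061, 0.06, 0.062, 1.023, 0.061, 0.058, 0.061, 0.063, 0.059]]
```

View pics/crop1.png

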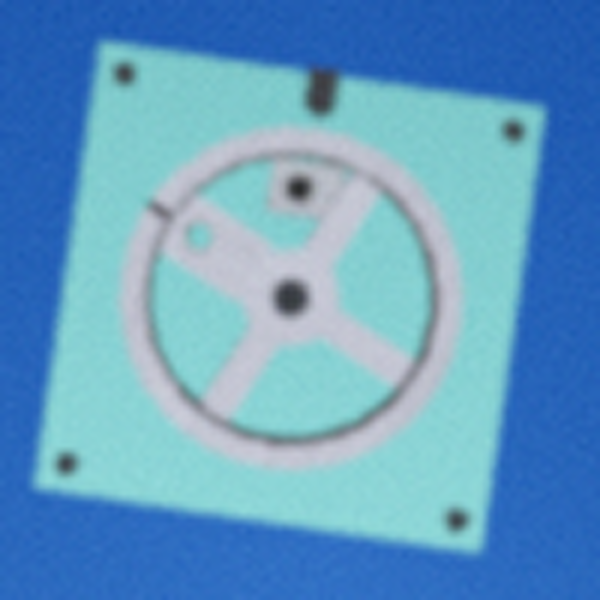

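Mark at crop1 (160,209), i.e. about 69° anticlockwise of the pointer (320,95). The grey bore plate is at (298,187), apparently slightly anticlockwise of the pointer line. Next I'll move above the pulley for a close look.

```bash
cat >> h.py <<'E'
def goto(x,y,z,deg):
    s=robot.state(); R0=Ro.from_rotvec(s["orientation"]); a=np.radians(deg); c,q=np.cos(a),np.sin(a)
    R1=Ro.from_matrix(np.array([[c,q,0],[q,-c,0],[0,0,-1.]]))
    print("shift",R0.inv().apply(np.array([x,y,z])-s["ee_pos"]).round(4),"turn",(R0.inv()*R1).as_rotvec().round(4))
def st():
    s=robot.state(); X=Ro.from_rotvec(s["orientation"]).as_matrix()
    print("t",round(s["t"],2),"p",s["ee_pos"].round(4),"xdeg",np.degrees(np.arctan2(X[1,0],X[0,0])).round(2),"tilt",np.degrees(np.arccos(-X[2,2])).round(2),"F",s["ft_force"].round(1),"op",round(s["opening"],4),"q7",s["joint_pos"].round(2))
E
python3 - <<'E'
from h import *
print(np.array(robot.get_calibration("wrist")["mount"]).round(3)); goto(.5,.02,.3,0)
z=np.load("top.npz"); im,d,K,W=[z[k] for k in("im","d","K","W")]
for n,(u,v) in dict(mark=(261.7,209.8),bore=(235+298/6,175+187/6-0),hole=(235+199/6,175+235/6),ptr=(235+320/6,175+103/6)).items(): print(n,onplane(u,v,dict(mark=.103,bore=.0595,hole=.073,ptr=.1)[n],K,W).round(4))
P=cloud(d,K,W)
for n,(a,b,lo,hi) in dict(pin=(177,237,.11,.124),big=(135,233,.135,.155)).items():
    Q=P[b-12:b+13,a-14:a+15].reshape(-1,3); Q=Q[(Q[:,2]>lo)&(Q[:,2]<hi)]; print(n,len(Q),np.median(Q,0).round(4))
E
```

```text
[[ 1.    -0.001  0.     0.001]
 [ 0.001  0.946  0.326 -0.082]
 [-0.    -0.326  0.946 -0.143]
 [ 0.     0.     0.     1.   ]]
shift [-0.5293 -0.4858 -0.0688] turn [-1.0000e-03  1.6000e-03 -1.2879e+00]
mark [0.6194 0.0733 0.103 ]
bore [0.6291 0.0169 0.0595]
hole [0.609  0.0585 0.073 ]
ptr [0.6619 0.0085 0.1   ]
pin 29 [0.5489 0.286  0.1171]
big 66 [0.5672 0.3771 0.145 ]
```

```bash
python3 -c "from h import *; goto(.565,.07,.27,0)"
```

```text
shift [-0.5591 -0.5622 -0.0388] turn [-1.0000e-03  1.6000e-03 -1.2879e+00]
```

```bash
R='[-0.559,-0.562,-0.039,0,0,-1.288]'; python3 -m crank '[[[-0.14,-0.14,-0.04,0,0,-0.3],[-0.28,-0.28,-0.04,0,0,-0.6],[-0.42,-0.42,-0.04,0,0,-0.95],[-0.559,-0.562,-0.039,0,0,-1.288],[-0.559,-0.562,-0.039,0,0,-1.288]]]' 0.55; python3 -c "from h import *; st(); goto(.565,.07,.27,0)"
```

```text
t: 0.72
ee_pos: [0.3321, -0.3499, 0.2554]
orientation: [3.095, -0.538, -0.0]
ft_force: [1.4, 0.2, 0.4]
opening: 0.0464
t 0.72 p [ 0.3321 -0.3499  0.2554] xdeg -19.74 tilt 0.01 F [1.4 0.2 0.4] op 0.0464 q7 [ 1.11 -0.04 -0.34  1.8  -0.01  1.37  0.43]
shift [ 0.0774 -0.4739 -0.0147] turn [ 2.000e-04  2.000e-04 -3.444e-01]
```

```bash
python3 -m crank '[[[0.077,-0.474,-0.015,0,0,-0.344],[0.077,-0.474,-0.015,0,0,-0.344],[0.077,-0.474,-0.015,0,0,-0.344],[0.077,-0.474,-0.015,0,0,-0.344],[0.077,-0.474,-0.015,0,0,-0.344]]]'; python3 -c "from h import *; st(); goto(.565,.07,.27,0)"
```

```text
t: 1.35
ee_pos: [0.4848, -0.0778, 0.2653]
orientation: [3.141, -0.011, 0.0]
ft_force: [0.9, -1.3, 0.2]
opening: 0.0469
t 1.35 p [ 0.4848 -0.0778  0.2653] xdeg -0.4 tilt 0.05 F [ 0.9 -1.3  0.2] op 0.0469 q7 [ 0.81 -0.01 -0.69  1.76 -0.01  1.39  0.11]
shift [ 0.0791 -0.1484 -0.0048] turn [ 0.0008 -0.0002 -0.0069]
```

```bash
python3 -m crank '[[[0.079,-0.148,-0.005,0,0,-0.007],[0.079,-0.148,-0.005,0,0,-0.007],[0.079,-0.148,-0.005,0,0,-0.007],[0.079,-0.148,-0.005,0,0,-0.007],[0.079,-0.148,-0.005,0,0,-0.007]]]'; python3 - <<'E'
from h import *
st(); im,d,K,W=cam("wrist"); save(im,"w1"); np.savez("w1",im=im,d=d,K=K,W=W); print(K[0,0])
E
```

```text
t: 1.98
ee_pos: [0.564, 0.0671, 0.2697]
orientation: [3.141, 0.0, -0.002]
ft_force: [-0.4, 0.0, -0.3]
opening: 0.047
t 1.98 p [0.564  0.0671 0.2697] xdeg 0.01 tilt 0.09 F [-0.4  0.  -0.3] op 0.047 q7 [ 0.57  0.21 -0.84  1.58  0.16  1.42 -0.29]
321.7678511634999
```

View pics/w1.png

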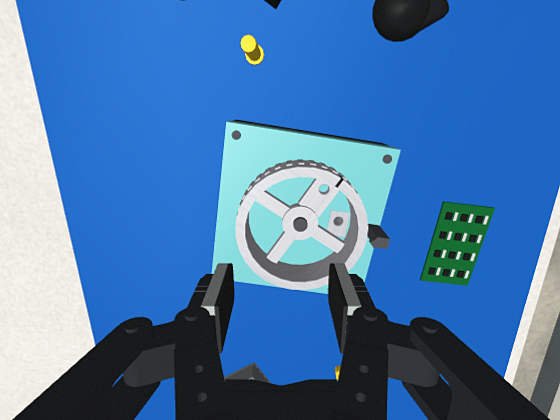

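Wrist view: mark (338,182), spindle (300,225), hole (323,188), bore (338,221), pointer (374,236).

```bash
python3 - <<'E'
from h import *
z=np.load("w1.npz"); im,d,K,W=[z[k] for k in("im","d","K","W")]; P=cloud(d,K,W)
for n,(u,v,h) in dict(mark=(338.5,182,.103),spindle=(300,224.5,.082),hole=(323,188,.073),bore=(338,220.5,.0595)).items(): print(n,onplane(u,v,h,K,W).round(4))
from scipy.optimize import least_squares
g=im.astype(int).ptp(2) if hasattr(im,'ptp') else np.ptp(im.astype(int),axis=2)
m=(abs(P[...,2]-.103)<.004)&(np.hypot(P[...,0]-.586,P[...,1]-.02)<.085)&(P[...,0]<.655)&(g<30)
Q=P[m][:,:2]; print(len(Q))
# mid-rim circle from robust fit
f=least_squares(lambda p:np.maximum(abs(np.hypot(Q[:,0]-p[0],Q[:,1]-p[1])-64)-0,0) if 0 else np.hypot(Q[:,0]-p[0],Q[:,1]-p[1])-.064,[.586,.02],loss='soft_l1',f_scale=.003); print("rim",f.x,np.abs(f.fun).mean())
h=cv2.cvtColor(im,cv2.COLOR_RGB2HSV)
m2=(abs(P[...,2]-.06)<.006)&(h[...,0]>78)&(h[...,0]<97)&(h[...,1]>50); m2[270:]=0
pts=P[m2][:,:2].astype(np.float32); print("topz",np.median(P[m2][:,2]))
# upper edge of plate (side walls excluded)
edges=[]
b=cv2.findContours(m2.astype(np.uint8),0,2)[0]; c=max(b,key=cv2.contourArea)
ap=cv2.approxPolyDP(c,8,True)[:,0]; 
for q in ap: print(q,onplane(*q,.06,K,W).round(4))
pm=(P[...,2]>.09)&(P[...,2]<.112)&(np.hypot(P[...,0]-.586,P[...,1]-.02)>.0775)&(np.hypot(P[...,0]-.586,P[...,1]-.02)<.1)
print("post",pm.sum(),np.median(P[pm],0), P[pm].min(0),P[pm].max(0))
E
```

```text
mark [0.6194 0.0737 0.103 ]
spindle [0.5835 0.0204 0.082 ]
hole [0.6083 0.0596 0.073 ]
bore [0.6293 0.0167 0.0595]
3604
rim [0.58331394 0.0212688 ] 0.0027164795972224186
topz 0.06081217609561307
[226 122] [0.5042 0.1283 0.06  ]
[212 269] [ 0.4771 -0.0473  0.06  ]
[250 269] [ 0.5241 -0.0473  0.06  ]
[235 240] [ 0.5074 -0.0081  0.06  ]
[238 204] [0.513  0.0371 0.06  ]
[260 172] [0.5391 0.0745 0.06  ]
[288 159] [0.5702 0.089  0.06  ]
[339 171] [0.627  0.0756 0.06  ]
[379 225] [0.6778 0.0112 0.06  ]
[398 149] [0.6896 0.0999 0.06  ]
post 173 [0.66987399 0.00990089 0.10041764] [6.62357984e-01 5.27648543e-04 9.01805952e-02] [0.677064   0.0140081  0.10579083]
```

```bash
python3 -m crank '[[[-0.035,0.08,0.06,0,0,-0.186],[-0.035,0.08,0.10,0,0,-0.372],[-0.035,0.08,0.12,0,0,-0.559],[-0.035,0.08,0.12,0,0,-0.559],[-0.035,0.08,0.12,0,0,-0.559]]]'; python3 -c "from h import *; st(); goto(.5292,-.0129,.083,32)"
```

```text
t: 2.65
ee_pos: [0.5304, -0.0123, 0.152]
orientation: [3.02, 0.862, 0.003]
ft_force: [-0.1, -0.4, 0.6]
opening: 0.0467
t 2.65 p [ 0.5304 -0.0123  0.152 ] xdeg 31.85 tilt 0.14 F [-0.1 -0.4  0.6] op 0.0467 q7 [ 0.75  0.21 -0.85  1.83  0.17  1.18  0.4 ]
shift [-0.0015 -0.0002  0.069 ] turn [ 0.0016 -0.0018 -0.0027]
```

```bash
python3 -m crank '[[[-0.001,0,0.025,0,0,0],[-0.001,0,0.05,0,0,0],[-0.001,0,0.067,0,0,0],[-0.001,0,0.068,0,0,0],[-0.001,0,0.068,0,0,0]]]'; python3 -c "from h import *; st()";  python3 -m crank '[[[0,0,0,0,0,0],[0,0,0,0,0,0],[0,0,0,0,0,0],[0,0,0,0,0,0],[0,0,0,0,0,0]]]' 0; python3 -c "from h import *; st()"
```

```text
t: 3.28
ee_pos: [0.5295, -0.0124, 0.0834]
orientation: [3.019, 0.867, 0.002]
ft_force: [1.0, -0.5, 0.2]
opening: 0.0468
t 3.27 p [ 0.5295 -0.0124  0.0834] xdeg 32.05 tilt 0.09 F [ 1.  -0.5  0.2] op 0.0468 q7 [ 0.71  0.29 -0.83  1.9   0.25  1.06  0.34]
t: 3.9
ee_pos: [0.5309, -0.0116, 0.0835]
orientation: [3.019, 0.867, 0.009]
ft_force: [5.2, 3.4, -1.0]
opening: 0.0092
t 3.9 p [ 0.5309 -0.0116  0.0835] xdeg 32.06 tilt 0.31 F [ 5.2  3.4 -1. ] op 0.0092 q7 [ 0.71  0.29 -0.83  1.9   0.25  1.05  0.34]
```

```bash
python3 -m crank '[[[0.0003,-0.0058,0,0,0,0.09],[0.001,-0.0115,0,0,0,0.18],[0.0023,-0.0171,0,0,0,0.27],[0.0041,-0.0226,0,0,0,0.36],[0.0064,-0.0278,0,0,0,0.45]]]'; python3 -c "from h import *; st()"
```

```text
t: 4.53
ee_pos: [0.5218, 0.0147, 0.0835]
orientation: [3.137, 0.168, 0.009]
ft_force: [6.1, 0.2, -2.4]
opening: 0.009
t 4.53 p [0.5218 0.0147 0.0835] xdeg 6.14 tilt 0.34 F [ 6.1  0.2 -2.4] op 0.009 q7 [ 0.62  0.26 -0.78  1.92  0.21  1.04 -0.14]
```

```bash
python3 -m crank '[[[0.0003,-0.0058,0,0,0,0.09],[0.001,-0.0115,0,0,0,0.18],[0.0023,-0.0171,0,0,0,0.27],[0.0041,-0.0226,0,0,0,0.36],[0.0064,-0.0278,0,0,0,0.45]]]'; python3 -m crank '[[[0.0002,-0.005,0,0,0,0.08],[0.0008,-0.0095,0,0,0,0.15],[0.0015,-0.0138,0,0,0,0.217],[0.0015,-0.0138,0,0,0,0.217],[0.0015,-0.0138,0,0,0,0.217]]]'; python3 - <<'E'
from h import *
st(); p=robot.state()["ee_pos"]; print(np.degrees(np.arctan2(.021-p[1],.5835-p[0])))
im,d,K,W=cam("top"); save(cv2.resize(im[175:275,235:335],(600,600),interpolation=cv2.INTER_CUBIC),"t2")
im,d,K,W=cam("wrist"); save(im,"w2"); np.savez("w2",im=im,d=d,K=K,W=W)
E
```

```text
t: 5.15
ee_pos: [0.5249, 0.0427, 0.0835]
orientation: [-3.095, 0.536, -0.008]
ft_force: [4.8, -0.3, -0.8]
opening: 0.0091
t: 5.78
ee_pos: [0.5309, 0.0555, 0.0835]
orientation: [-3.019, 0.862, -0.007]
ft_force: [4.5, 0.2, -0.9]
opening: 0.0086
t 5.78 p [0.5309 0.0555 0.0835] xdeg -31.88 tilt 0.3 F [ 4.5  0.2 -0.9] op 0.0086 q7 [ 0.47  0.27 -0.7   1.89  0.2   1.04 -0.87]
-33.28733426906284
```

View pics/w2.png

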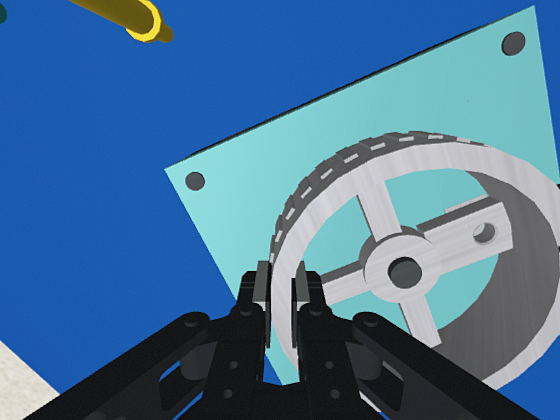

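Spindle (404,271), hole (485,232); the mark is out of frame. Release, lift, and measure from above.

```bash
python3 -m crank '[[[0,0,0,0,0,0],[0,0,0,0,0,0],[0,0,-0.03,0,0,0],[0,0,-0.09,0,0,0],[0,0,-0.14,0,0,0]]]' 0.45; python3 - <<'E'
from h import *
z=np.load("w2.npz"); K,W=z["K"],z["W"]
a=onplane(404,270.5,.082,K,W);b=onplane(485,232.5,.073,K,W); print(a,b,np.hypot(*(b-a)[:2]),np.degrees(np.arctan2(*(b-a)[1::-1])))
st(); goto(.60,.06,.25,0)
E
```

```text
t: 6.5
ee_pos: [0.5282, 0.0553, 0.2242]
orientation: [3.02, -0.864, -0.0]
ft_force: [1.7, -0.1, -0.2]
opening: 0.0384
[0.58401157 0.02297725 0.082     ] [0.62973771 0.01461494 0.073     ] 0.04648448826541875 -10.363623698330994
t 6.5 p [0.5282 0.0553 0.2242] xdeg -31.91 tilt 0.01 F [ 1.7 -0.1 -0.2] op 0.0384 q7 [ 0.52  0.12 -0.72  1.73  0.08  1.32 -0.78]
shift [ 0.0585 -0.0419 -0.0259] turn [ 2.00e-04  2.00e-04 -5.57e-01]
```

```bash
python3 -m crank '[[[0.02,-0.014,-0.026,0,0,-0.18],[0.04,-0.03,-0.026,0,0,-0.36],[0.0585,-0.042,-0.026,0,0,-0.557],[0.0585,-0.042,-0.026,0,0,-0.557],[0.0585,-0.042,-0.026,0,0,-0.557]]]'; python3 - <<'E'
from h import *
st(); im,d,K,W=cam("wrist"); save(cv2.resize(im[100:300,180:430],(800,640),interpolation=cv2.INTER_CUBIC)[:600],"w3"); np.savez("w3",im=im,d=d,K=K,W=W)
E
```

```text
t: 7.12
ee_pos: [0.5994, 0.0601, 0.248]
orientation: [3.142, -0.004, -0.003]
ft_force: [0.4, 0.5, -0.7]
opening: 0.0387
t 7.12 p [0.5994 0.0601 0.248 ] xdeg -0.14 tilt 0.09 F [ 0.4  0.5 -0.7] op 0.0387 q7 [ 0.49  0.3  -0.77  1.53  0.21  1.4  -0.3 ]
```

View pics/w3.png

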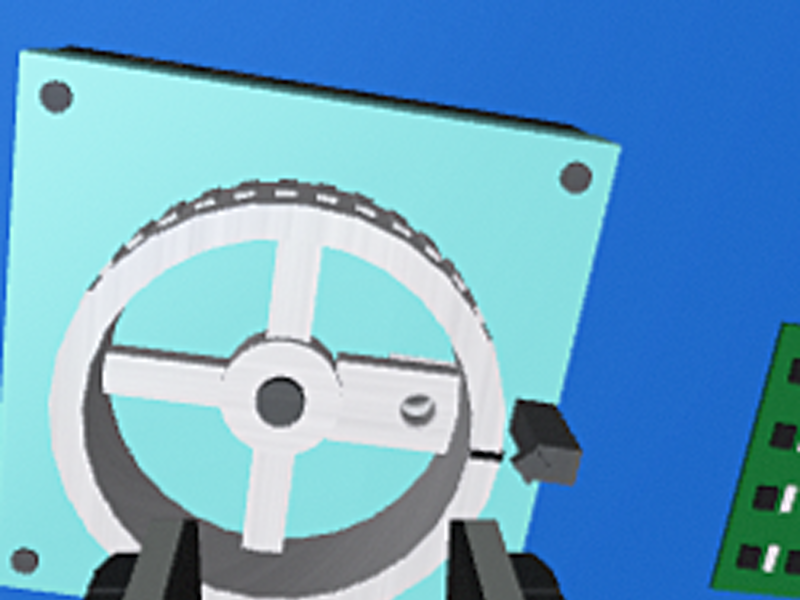

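Mark at crop (486,457), pointer tip at about (518,463), hole (417,409), spindle (280,402).

```bash
python3 - <<'E'
from h import *
z=np.load("w3.npz"); im,d,K,W=[z[k] for k in("im","d","K","W")]
g={}
for n,(u,v,h) in dict(sp=(280,402,.082),mark=(486,457,.103),hole=(417,409,.073),tip=(517,463,.103),c1=(20,50,.06),c2=(620,147,.06)).items():
    g[n]=onplane(180+u/3.2-.34,100+v/3.2-.34,h,K,W); print(n,g[n].round(4))
ax=np.array([.5835,.021])
for n in("mark","hole","tip"):
    for A in(ax,g["sp"][:2]): q=g[n][:2]-A; print(n,np.hypot(*q).round(4),np.degrees(np.arctan2(q[1],q[0])).round(2))
e=(g["c2"]-g["c1"]); print("edge",np.degrees(np.arctan2(e[1],e[0])))
goto(.53,.286,.22,0)
E
```

```text
sp [0.5836 0.0211 0.082 ]
mark [0.6474 0.0112 0.103 ]
hole [0.6286 0.015  0.073 ]
tip [0.657  0.0092 0.103 ]
c1 [0.5042 0.1293 0.06  ]
c2 [0.692  0.0992 0.06  ]
mark 0.0646 -8.72
mark 0.0646 -8.86
hole 0.0455 -7.54
hole 0.0455 -7.74
tip 0.0744 -9.15
tip 0.0744 -9.27
edge -9.112588251482505
shift [-0.0699 -0.2258  0.0281] turn [ 0.0005  0.001  -0.0021]
```

```bash
python3 -m crank '[[[-0.05,-0.05,0,0,0,-0.18],[-0.08,-0.1,0,0,0,-0.36],[-0.1,-0.15,0,0,0,-0.54],[-0.11,-0.2,0,0,0,-0.72],[-0.11,-0.226,0,0,0,-0.9]]]'; python3 -c "from h import *; st(); goto(.49,.286,.25,81)"
```

```text
t: 7.8
ee_pos: [0.4879, 0.289, 0.2491]
orientation: [2.822, 1.378, 0.001]
ft_force: [0.4, -0.5, 0.3]
opening: 0.0381
t 7.8 p [0.4879 0.289  0.2491] xdeg 52.05 tilt 0.09 F [ 0.4 -0.5  0.3] op 0.0381 q7 [ 0.3   0.27 -1.03  1.61  0.24  1.4   0.15]
shift [-0.0011  0.0035 -0.0009] turn [ 1.600e-03  2.000e-04 -5.053e-01]
```

```bash
python3 -m crank '[[[-0.001,0.003,0,0,0,-0.17],[-0.001,0.003,0,0,0,-0.34],[-0.001,0.003,0,0,0,-0.505],[-0.001,0.003,0,0,0,-0.505],[-0.001,0.003,0,0,0,-0.505]]]'; python3 - <<'E'
from h import *
st(); im,d,K,W=cam("wrist"); save(im,"w4"); np.savez("w4",im=im,d=d,K=K,W=W)
P=cloud(d,K,W); m=(P[...,2]>.112)&(P[...,2]<.122)&(np.hypot(P[...,0]-.549,P[...,1]-.286)<.025)
v,u=np.nonzero(m); print(m.sum(),P[m].mean(0),(P[m].min(0)+P[m].max(0))/2,u.mean(),v.mean(),onplane(u.mean(),v.mean(),.117,K,W))
E
```

```text
t: 8.43
ee_pos: [0.492, 0.283, 0.2484]
orientation: [2.401, 2.025, -0.001]
ft_force: [0.5, -0.6, 0.3]
opening: 0.0385
t 8.43 p [0.492  0.283  0.2484] xdeg 80.28 tilt 0.06 F [ 0.5 -0.6  0.3] op 0.0385 q7 [ 0.36  0.3  -1.12  1.61  0.28  1.4   0.62]
176 [0.54694265 0.28741418 0.11687644] [0.54787822 0.28743085 0.11574446] 296.8636363636364 255.2215909090909 [0.54687602 0.28742116 0.117     ]
```

View pics/w4.png

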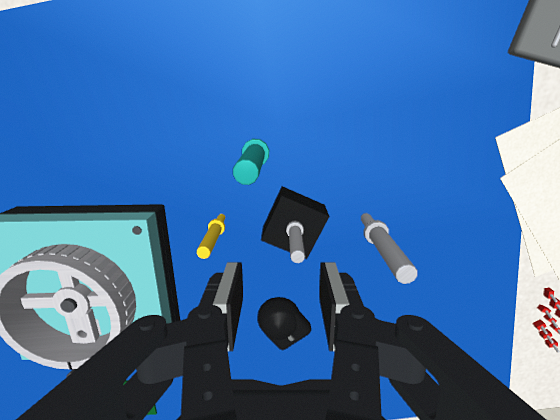

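Pin top at (296,256), between yellow (203,252) and the bigger grey one (405,273). Pin is at about (0.547,0.287).

```bash
python3 -c "from h import *; goto(.5475,.287,.16,81)"
```

```text
shift [0.0133 0.0539 0.0884] turn [ 0.0005  0.0007 -0.0119]
```

```bash
python3 -m crank '[[[0.007,0.027,0.03,0,0,-0.012],[0.013,0.054,0.06,0,0,-0.012],[0.013,0.054,0.088,0,0,-0.012],[0.013,0.054,0.088,0,0,-0.012],[0.013,0.054,0.088,0,0,-0.012]]]'; python3 -c "from h import *; st(); goto(.5475,.287,.086,81)"
```

```text
t: 9.1
ee_pos: [0.5478, 0.2877, 0.1616]
orientation: [2.386, 2.043, 0.002]
ft_force: [0.4, 0.5, 0.7]
opening: 0.0384
t 9.1 p [0.5478 0.2877 0.1616] xdeg 81.15 tilt 0.08 F [0.4 0.5 0.7] op 0.0384 q7 [ 0.26  0.49 -1.03  1.6   0.43  1.3   0.58]
shift [-0.0008 -0.0003  0.0756] turn [ 0.0012 -0.0007  0.0026]
```

```bash
python3 -m crank '[[[-0.001,0,0.025,0,0,0],[-0.001,0,0.05,0,0,0],[-0.001,0,0.075,0,0,0],[-0.001,0,0.075,0,0,0],[-0.001,0,0.075,0,0,0]]]'; python3 -c "from h import *; st()"; python3 -m crank '[[[0,0,0,0,0,0],[0,0,0,0,0,0],[0,0,0,0,0,0],[0,0,0,0,0,0],[0,0,0,0,0,0]]]' 0;  python3 -c "from h import *; st()"
```

```text
t: 9.72
ee_pos: [0.5484, 0.2869, 0.0874]
orientation: [2.385, 2.043, 0.004]
ft_force: [0.2, 0.1, 0.2]
opening: 0.0381
t 9.72 p [0.5484 0.2869 0.0874] xdeg 81.15 tilt 0.16 F [0.2 0.1 0.2] op 0.0381 q7 [ 0.23  0.56 -0.98  1.67  0.49  1.18  0.54]
t: 10.35
ee_pos: [0.5484, 0.2868, 0.0869]
orientation: [2.386, 2.043, 0.003]
ft_force: [-0.7, -0.4, 6.6]
opening: 0.0122
t 10.35 p [0.5484 0.2868 0.0869] xdeg 81.16 tilt 0.13 F [-0.7 -0.4  6.6] op 0.0122 q7 [ 0.23  0.56 -0.98  1.67  0.5   1.18  0.54]
```

```bash
python3 -m crank '[[[0,0,-0.015,0,0,0],[0,0,-0.04,0,0,0],[0,0,-0.08,0,0,0],[0,0,-0.12,0,0,0],[0,0,-0.12,0,0,0]]]'; python3 -c "
from h import *
st(); import math
a=math.radians(-8.7); goto(.5835+.046*math.cos(a),.021+.046*math.sin(a),.205,81.3)"
```

```text
t: 10.98
ee_pos: [0.5487, 0.2873, 0.2093]
orientation: [2.385, 2.042, 0.008]
ft_force: [0.3, 0.2, -1.3]
opening: 0.0121
t 10.97 p [0.5487 0.2873 0.2093] xdeg 81.16 tilt 0.31 F [ 0.3  0.2 -1.3] op 0.0121 q7 [ 0.27  0.45 -1.05  1.54  0.4   1.37  0.61]
shift [-0.2577  0.1213  0.0042] turn [ 0.0048 -0.0027 -0.0024]
```

```bash
python3 -m crank '[[[-0.05,0.024,0,0.005,-0.003,-0.002],[-0.1,0.048,0,0.005,-0.003,-0.002],[-0.15,0.072,0,0.005,-0.003,-0.002],[-0.2,0.096,0,0.005,-0.003,-0.002],[-0.25,0.118,0,0.005,-0.003,-0.002]]]'; python3 -m crank '[[[-0.0077,0.0033,0.004,0,0,0],[-0.0077,0.0033,0.004,0,0,0],[-0.0077,0.0033,0.004,0,0,0],[-0.0077,0.0033,0.004,0,0,0]]]'; python3 - <<'E'
from h import *
st(); im,d,K,W=cam("wrist"); np.savez("w5",im=im,d=d,K=K,W=W); save(im,"w5")
im,d,K,W=cam("scene"); np.savez("s5",im=im,d=d,K=K,W=W); save(cv2.resize(im[90:260,200:360],(560,595),interpolation=cv2.INTER_CUBIC),"s5")
E
```

```text
t: 11.6
ee_pos: [0.6251, 0.0186, 0.2043]
orientation: [-2.382, -2.044, 0.012]
ft_force: [0.2, -0.3, 0.1]
opening: 0.0121
t: 12.1
ee_pos: [0.6273, 0.015, 0.2016]
orientation: [-2.379, -2.049, 0.008]
ft_force: [0.3, 0.6, -2.1]
opening: 0.0121
t 12.1 p [0.6273 0.015  0.2016] xdeg 81.46 tilt 0.33 F [ 0.3  0.6 -2.1] op 0.0121 q7 [ 0.68  0.46 -0.99  1.52  0.39  1.38  1.08]
```

View pics/w5.png

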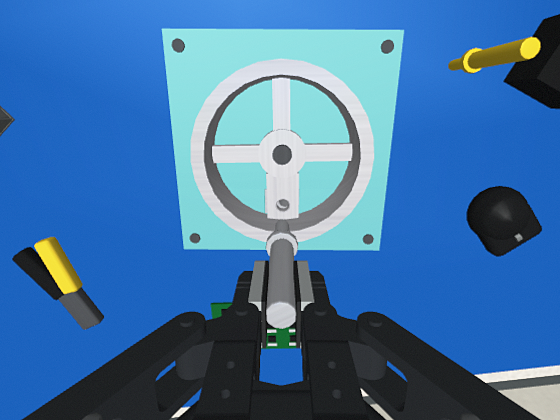

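View pics/s5.png

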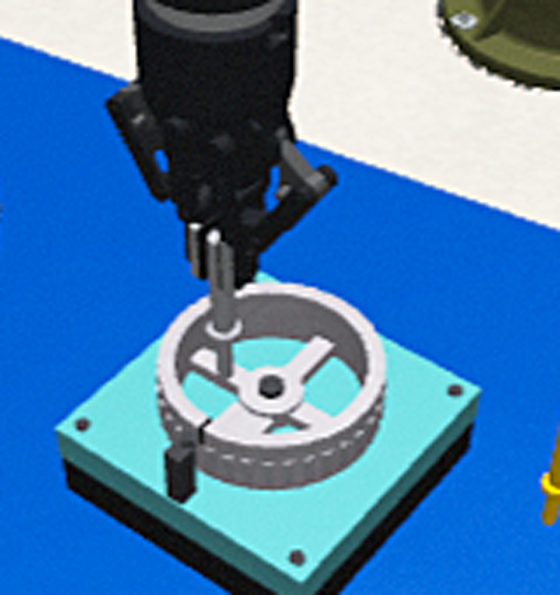

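```bash
python3 - <<'E'
from h import *
z=np.load("w5.npz"); im,d,K,W=[z[k] for k in("im","d","K","W")]; P=cloud(d,K,W)
for n,(u,v,h) in dict(sp=(282,154.5,.082),hole=(283,205,.073),collar=(282,242.5,.1656),top=(281.5,317,.2316),tip=(283,226,.1266)).items(): print(n,onplane(u,v,h,K,W).round(4))
print("handle depth z", P[305:325:5,282,2], P[310:320:4,276:290:4].round(4).reshape(-1,3))
cv2.imwrite("pics/w5c.png",cv2.resize(im[190:340,230:340],(586,800),interpolation=cv2.INTER_CUBIC)[:600,:,::-1])
E
```

```text
sp [0.5836 0.0209 0.082 ]
hole [0.6292 0.015  0.073 ]
collar [0.624  0.0149 0.1656]
top [0.6284 0.014  0.2316]
tip [0.6284 0.0149 0.1266]
handle depth z [0.23174045 0.23253314 0.23254097 0.23247791] [[0.6242 0.0123 0.2322]
 [0.6242 0.014  0.2325]
 [0.6247 0.0156 0.2322]
 [0.625  0.0172 0.2321]
 [0.6261 0.012  0.2322]
 [0.6269 0.0136 0.2315]
 [0.6263 0.0153 0.2326]
 [0.627  0.0169 0.2321]
 [0.6285 0.0116 0.2316]
 [0.6282 0.0134 0.2324]
 [0.6289 0.015  0.2318]
 [0.6287 0.0167 0.2323]]
```

View pics/w5c.png

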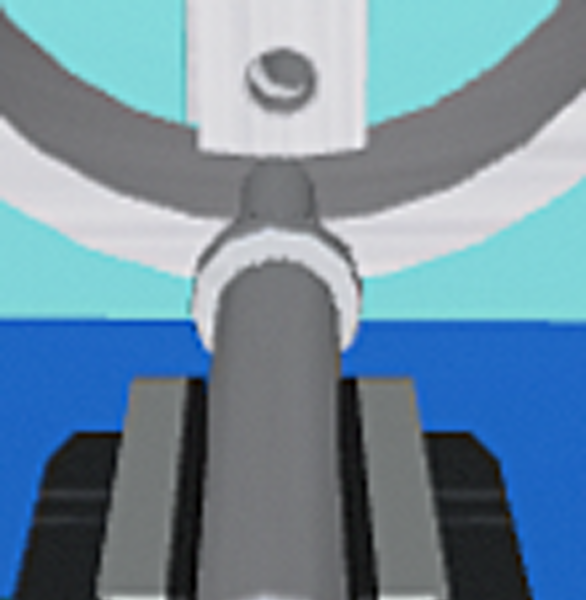

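Tip (282,220) is about 1–2 mm short of the hole (283,205). Shift over it and lower to just above the spoke.

```bash
python3 -c "from h import *; goto(.629,.0147,.16,81.3)"
```

```text
shift [0.0007 0.0015 0.0416] turn [-0.0047  0.003   0.0018]
```

```bash
python3 -m crank '[[[0.0005,0.0015,0.01,-0.005,0.003,0],[0.0005,0.0015,0.02,-0.005,0.003,0],[0.0005,0.0015,0.03,-0.005,0.003,0],[0.0005,0.0015,0.041,-0.005,0.003,0],[0.0005,0.0015,0.041,-0.005,0.003,0]]]'; python3 -m crank '[[[0,0,0,0,0,0],[0,0,0,0,0,0]]]'; python3 -c "from h import *; st(); goto(.629,.0147,.148,81.3)"
```

```text
t: 12.82
ee_pos: [0.6283, 0.0128, 0.1589]
orientation: [-2.383, -2.045, 0.003]
ft_force: [-0.2, 0.1, -2.0]
opening: 0.012
t: 13.08
ee_pos: [0.6295, 0.0131, 0.1609]
orientation: [2.384, 2.046, 0.001]
ft_force: [0.3, 0.7, -1.5]
opening: 0.0121
t 13.07 p [0.6295 0.0131 0.1609] xdeg 81.27 tilt 0.05 F [ 0.3  0.7 -1.5] op 0.0121 q7 [ 0.67  0.49 -0.98  1.57  0.42  1.3   1.06]
shift [ 0.0015 -0.0007  0.0129] turn [ 0.0009 -0.0001 -0.0005]
```

```bash
python3 -m crank '[[[0.0015,-0.0005,0.004,0,0,0],[0.0015,-0.0005,0.008,0,0,0],[0.0015,-0.0005,0.008,0,0,0],[0.0015,-0.0005,0.008,0,0,0]]]'; python3 -c "from h import *; st(); goto(.629,.0147,.145,81.3)"
```

```text
t: 13.58
ee_pos: [0.6288, 0.0146, 0.1523]
orientation: [-2.384, -2.046, 0.0]
ft_force: [0.2, 0.3, -1.7]
opening: 0.0123
t 13.57 p [0.6288 0.0146 0.1523] xdeg 81.27 tilt 0.01 F [ 0.2  0.3 -1.7] op 0.0123 q7 [ 0.67  0.5  -0.97  1.58  0.43  1.29  1.05]
shift [0.0002 0.0001 0.0073] turn [-0.0001  0.0001 -0.0004]
```

Tip is about 4 mm above the spoke. Feel downwards slowly.

```bash
python3 -m crank '[[[0,0,0.001,0,0,0],[0,0,0.002,0,0,0],[0,0,0.003,0,0,0],[0,0,0.004,0,0,0],[0,0,0.004,0,0,0]]]' | head -2; python3 -c "from h import *; st()";  python3 -m crank '[[[0,0,0.0007,0,0,0],[0,0,0.0014,0,0,0],[0,0,0.002,0,0,0],[0,0,0.002,0,0,0]]]' |head -2;  python3 -c "from h import *; st()"
```

```text
t: 14.2
ee_pos: [0.6288, 0.0146, 0.1482]
t 14.2 p [0.6288 0.0146 0.1482] xdeg 81.28 tilt 0.01 F [-0.5  0.7  0.1] op 0.012 q7 [ 0.67  0.5  -0.97  1.59  0.43  1.28  1.05]
t: 14.7
ee_pos: [0.6289, 0.0147, 0.1463]
t 14.7 p [0.6289 0.0147 0.1463] xdeg 81.28 tilt 0.01 F [ 0.2  0.6 -1. ] op 0.0118 q7 [ 0.67  0.51 -0.97  1.59  0.43  1.28  1.05]
```

```bash
python3 -m crank '[[[0,0,0.0007,0,0,0],[0,0,0.0014,0,0,0],[0,0,0.002,0,0,0],[0,0,0.002,0,0,0]]]' |head -2;  python3 -c "from h import *; st()"; python3 -m crank '[[[0,0,0.0007,0,0,0],[0,0,0.0014,0,0,0],[0,0,0.002,0,0,0],[0,0,0.002,0,0,0]]]' |head -2;  python3 -c "from h import *; st()"
```

```text
t: 15.2
ee_pos: [0.6289, 0.0146, 0.1443]
t 15.2 p [0.6289 0.0146 0.1443] xdeg 81.28 tilt 0.01 F [-0.3  0.6 -1.4] op 0.0125 q7 [ 0.67  0.51 -0.97  1.59  0.43  1.27  1.05]
t: 15.7
ee_pos: [0.6288, 0.0146, 0.1423]
t 15.7 p [0.6288 0.0146 0.1423] xdeg 81.28 tilt 0.0 F [-0.2  0.9 -1.4] op 0.0121 q7 [ 0.67  0.51 -0.97  1.59  0.43  1.27  1.05]
```

The pin entered the pulley hole freely. On down to the slide.

```bash
for i in 1 2 ; do :; done; python3 -m crank '[[[0,0,0.001,0,0,0],[0,0,0.002,0,0,0],[0,0,0.003,0,0,0],[0,0,0.004,0,0,0],[0,0,0.004,0,0,0]]]' |head -2;  python3 -c "from h import *; st()"; python3 -m crank '[[[0,0,0.0007,0,0,0],[0,0,0.0014,0,0,0],[0,0,0.002,0,0,0],[0,0,0.002,0,0,0]]]' |head -2;  python3 -c "from h import *; st()"
```

```text
t: 16.32
ee_pos: [0.6288, 0.0146, 0.1382]
t 16.32 p [0.6288 0.0146 0.1382] xdeg 81.28 tilt 0.01 F [ 1.2  1.4 -1.2] op 0.0122 q7 [ 0.67  0.51 -0.96  1.6   0.44  1.26  1.05]
t: 16.82
ee_pos: [0.6289, 0.0147, 0.1363]
t 16.82 p [0.6289 0.0147 0.1363] xdeg 81.28 tilt 0.0 F [ 1.6  0.6 -0.7] op 0.0121 q7 [ 0.66  0.51 -0.96  1.6   0.44  1.26  1.04]
```

```bash
python3 -m crank '[[[0,0,0.0007,0,0,0],[0,0,0.0014,0,0,0],[0,0,0.002,0,0,0],[0,0,0.002,0,0,0]]]' |head -2;  python3 -c "from h import *; st()"; python3 -m crank '[[[0,0,0.0007,0,0,0],[0,0,0.001,0,0,0],[0,0,0.001,0,0,0]]]' |head -2;  python3 -c "from h import *; st()"
```

```text
t: 17.32
ee_pos: [0.6289, 0.0146, 0.1344]
t 17.32 p [0.6289 0.0146 0.1344] xdeg 81.28 tilt 0.0 F [0.5 1.1 1. ] op 0.012 q7 [ 0.66  0.52 -0.96  1.6   0.44  1.26  1.04]
t: 17.7
ee_pos: [0.6292, 0.0146, 0.1342]
t 17.7 p [0.6292 0.0146 0.1342] xdeg 81.27 tilt 0.05 F [-0.2  0.7  4.7] op 0.0127 q7 [ 0.66  0.52 -0.96  1.6   0.44  1.26  1.04]
```

Contact on the slide at the expected height (tip 59.5 mm, about 5 N). Sweep anticlockwise, the side where the image showed the bore, under light pressure.

```bash
python3 -m crank '[[[0.0005,0,0,0,0,0],[0.001,0,0,0,0,0],[0.0015,0,0,0,0,0],[0.002,0,0,0,0,0],[0.002,0,0,0,0,0]]]' |head -2;  python3 -c "from h import *; st()"; python3 -m crank '[[[0.0005,0,0,0,0,0],[0.001,0,0,0,0,0],[0.001,0,0,0,0,0]]]' |head -2;  python3 -c "from h import *; st()"
```

```text
t: 18.32
ee_pos: [0.6294, 0.0152, 0.1341]
t 18.32 p [0.6294 0.0152 0.1341] xdeg 81.22 tilt 0.14 F [-0.2 -2.3  4.9] op 0.0121 q7 [ 0.66  0.52 -0.96  1.6   0.44  1.26  1.04]
t: 18.7
ee_pos: [0.6295, 0.0155, 0.1341]
t 18.7 p [0.6295 0.0155 0.1341] xdeg 81.2 tilt 0.19 F [-1.1 -1.5  5.5] op 0.012 q7 [ 0.66  0.52 -0.96  1.6   0.44  1.26  1.04]
```

```bash
python3 -m crank '[[[0.0005,0,0,0,0,0],[0.001,0,0,0,0,0],[0.0015,0,0,0,0,0],[0.002,0,0,0,0,0],[0.002,0,0,0,0,0]]]' |head -2;  python3 -c "from h import *; st()"; python3 -m crank '[[[0.0005,0,0,0,0,0],[0.001,0,0,0,0,0],[0.0015,0,0,0,0,0],[0.0015,0,0,0,0,0]]]' |head -2;  python3 -c "from h import *; st()"
```

```text
t: 19.32
ee_pos: [0.6297, 0.0161, 0.134]
t 19.32 p [0.6297 0.0161 0.134 ] xdeg 81.16 tilt 0.3 F [-1.7 -4.   6. ] op 0.0122 q7 [ 0.66  0.52 -0.96  1.6   0.45  1.26  1.03]
t: 19.82
ee_pos: [0.6298, 0.0171, 0.1338]
t 19.82 p [0.6298 0.0171 0.1338] xdeg 81.13 tilt 0.33 F [-0.9 -4.3  3.7] op 0.0122 q7 [ 0.65  0.52 -0.96  1.6   0.45  1.26  1.03]
```

```bash
python3 -m crank '[[[0.0005,0,0,0,0,0],[0.001,0,0.0003,0,0,0],[0.001,0,0.0005,0,0,0],[0.001,0,0.0005,0,0,0]]]' |head -2;  python3 -c "from h import *; st()"
```

```text
t: 20.32
ee_pos: [0.6299, 0.0195, 0.1325]
t 20.32 p [0.6299 0.0195 0.1325] xdeg 81.19 tilt 0.21 F [-0.3 -5.9  4.1] op 0.0121 q7 [ 0.65  0.52 -0.96  1.6   0.45  1.26  1.03]
```

```bash
python3 -m crank '[[[-0.0005,0,0.0007,0,0,0],[-0.001,0,0.0014,0,0,0],[-0.001,0,0.002,0,0,0],[-0.001,0,0.002,0,0,0]]]' |head -2;  python3 -c "from h import *; st()"
```

```text
t: 20.82
ee_pos: [0.6298, 0.0194, 0.1305]
t 20.82 p [0.6298 0.0194 0.1305] xdeg 81.23 tilt 0.14 F [ 0.3 -5.8  2.2] op 0.0123 q7 [ 0.65  0.52 -0.96  1.6   0.45  1.25  1.03]
```

```bash
python3 -m crank '[[[-0.0005,0,0.001,0,0,0],[-0.001,0,0.002,0,0,0],[-0.0015,0,0.003,0,0,0],[-0.0015,0,0.004,0,0,0],[-0.0015,0,0.004,0,0,0]]]' |head -2;  python3 -c "from h import *; st()"
```

```text
t: 21.45
ee_pos: [0.6296, 0.0192, 0.1266]
t 21.45 p [0.6296 0.0192 0.1266] xdeg 81.27 tilt 0.03 F [ 1.4 -5.7  1.4] op 0.0123 q7 [ 0.65  0.53 -0.96  1.61  0.45  1.25  1.03]
```

```bash
python3 -m crank '[[[-0.0005,0,0.001,0,0,0],[-0.001,0,0.002,0,0,0],[-0.0015,0,0.003,0,0,0],[-0.0015,0,0.004,0,0,0],[-0.0015,0,0.004,0,0,0]]]' |head -2;  python3 -c "from h import *; st()"; python3 -m crank '[[[-0.0005,0,0.001,0,0,0],[-0.0005,0,0.002,0,0,0],[-0.0005,0,0.003,0,0,0],[-0.0005,0,0.003,0,0,0]]]' |head -2;  python3 -c "from h import *; st()"
```

```text
t: 22.08
ee_pos: [0.6293, 0.0186, 0.1226]
t 22.07 p [0.6293 0.0186 0.1226] xdeg 81.3 tilt 0.05 F [ 1.9 -1.4 -0.1] op 0.0121 q7 [ 0.65  0.53 -0.96  1.61  0.45  1.24  1.03]
t: 22.58
ee_pos: [0.6291, 0.0181, 0.1196]
t 22.57 p [0.6291 0.0181 0.1196] xdeg 81.3 tilt 0.04 F [ 1.4 -0.2 -2.4] op 0.0124 q7 [ 0.65  0.53 -0.95  1.61  0.45  1.24  1.03]
```

```bash
python3 -m crank '[[[0,0,0.001,0,0,0],[0,0,0.002,0,0,0],[0,0,0.003,0,0,0],[0,0,0.003,0,0,0]]]' |head -2;  python3 -c "from h import *; st()"; python3 -m crank '[[[0,0,0.0007,0,0,0],[0,0,0.0014,0,0,0],[0,0,0.002,0,0,0],[0,0,0.002,0,0,0]]]' |head -2;  python3 -c "from h import *; st()"
```

```text
t: 23.08
ee_pos: [0.6291, 0.0178, 0.1166]
t 23.07 p [0.6291 0.0178 0.1166] xdeg 81.29 tilt 0.03 F [ 0.3 -0.4 -1.3] op 0.0122 q7 [ 0.65  0.53 -0.95  1.62  0.45  1.23  1.03]
t: 23.58
ee_pos: [0.6293, 0.0177, 0.115]
t 23.57 p [0.6293 0.0177 0.115 ] xdeg 81.28 tilt 0.01 F [-1.   0.2 -0.6] op 0.0122 q7 [ 0.65  0.54 -0.95  1.62  0.46  1.23  1.03]
```

```bash
python3 -m crank '[[[0,0,0.0005,0,0,0],[0,0,0.001,0,0,0],[0,0,0.001,0,0,0]]]' |head -2;  python3 -c "from h import *; st()"
```

```text
t: 23.95
ee_pos: [0.6295, 0.0177, 0.1149]
t 23.95 p [0.6295 0.0177 0.1149] xdeg 81.28 tilt 0.04 F [-2.3  0.5  6.5] op 0.0121 q7 [ 0.65  0.54 -0.95  1.62  0.46  1.23  1.03]
```

Collar seated at the predicted height (TCP 0.115, tip about 0.040). Release and retreat.

```bash
python3 -m crank '[[[0,0,-0.0005,0,0,0],[0,0,-0.0005,0,0,0],[0,0,-0.0005,0,0,0],[0,0,-0.0005,0,0,0]]]' 0.4; python3 -m crank '[[[0,0,-0.02,0,0,0],[0,0,-0.05,0,0,0],[0,0,-0.1,0,0,0],[-0.0,-0.03,-0.12,0,0,0],[0,-0.06,-0.12,0,0,0]]]'; python3 - <<'E'
from h import *
st(); im,d,K,W=cam("wrist"); np.savez("w6",im=im,d=d,K=K,W=W); save(im,"w6")
P=cloud(d,K,W); m=(np.hypot(P[...,0]-.629,P[...,1]-.0175)<.02)&(P[...,2]>.125); print(m.sum(),P[m][:,2].max(),np.percentile(P[m][:,2],90)); t=m&(P[...,2]>.141); print(P[t].mean(0)); v,u=np.nonzero(t); print(u.mean(),v.mean(),onplane(u.mean(),v.mean(),.145,K,W))
E
```

```text
t: 24.45
ee_pos: [0.6292, 0.0176, 0.1141]
orientation: [-2.384, -2.046, 0.0]
ft_force: [0.1, -0.3, -0.4]
opening: 0.0342
t: 25.08
ee_pos: [0.5709, 0.0281, 0.2379]
orientation: [2.381, 2.045, 0.006]
ft_force: [-1.2, -0.9, -0.0]
opening: 0.0341
t 25.07 p [0.5709 0.0281 0.2379] xdeg 81.33 tilt 0.29 F [-1.2 -0.9 -0. ] op 0.0341 q7 [ 0.8   0.3  -1.07  1.62  0.27  1.38  1.12]
359 0.14795074567270614 0.14594780148771982
[0.62783702 0.016776   0.14495902]
279.2258064516129 280.44700460829495 [0.6278047 0.0167813 0.145    ]
```

View pics/w6.png

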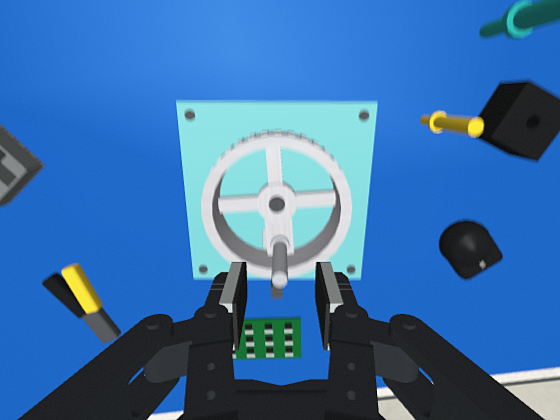

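The pin stands upright through the spoke, handle top at (279,280) and about 145 mm high. The gripper is clear.

```bash
python3 -m crank '[[[0,0,-0.02,0,0,0],[0,0,-0.02,0,0,0],[0,0,-0.02,0,0,0],[0,0,-0.02,0,0,0]]]'; python3 -c "from h import *; st(); print(robot.close_job())"
```

```text
t: 25.62
ee_pos: [0.5701, 0.0266, 0.2538]
orientation: [-2.383, -2.045, 0.0]
ft_force: [0.4, -0.2, -0.3]
opening: 0.0339
t 25.62 p [0.5701 0.0266 0.2538] xdeg 81.27 tilt 0.07 F [ 0.4 -0.2 -0.3] op 0.0339 q7 [ 0.81  0.29 -1.07  1.59  0.26  1.41  1.13]
the job is handed in; nothing more can be done
None
```

The pulley is turned to the pointer and the timing pin is fully home in the bore. The job was handed in at 25.6 s; the interface gives no verdict.

- **Pulley:** I gripped it by the rim and turned it about 64° clockwise. After letting go, the mark measured about -8.8° against the pointer line at -8.7° to -9.2°, so it was within about 0.5 mm.
- **Pin:** I took the smaller grey pin from the rest and it passed through the pulley's hole freely. It met the slide at the expected height. The bore was found on the anticlockwise side with the pulley giving along, and measured wrist forces during insertion stayed under about 8 N.
- **Last checks:** The collar seated with the tip about 40 mm above the bench, and the handle's top measured 145 mm. The pin stands at about -5°, which puts the mark roughly 4 mm from the pointer; the limit is 7 mm. The gripper is open and well clear, with no contact force. I never moved near the bystanders at bench height, but did not re-measure them.

Three measurements disagreed slightly:
- Wrist-camera estimates of the held pin's offset from the gripper scattered by about 2 mm, so I settled it by feel.
- During the sweep the gripper went about 2 mm past the bore, with about 6 N side force, and I relaxed it before seating.
- I did not measure the mark itself again after the pin went in; its final offset is inferred from the pin's position.

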